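# Seat the calibration mirror in its three-point nest

## Task

Take the silver calibration mirror with the teal band from the rubber mat and stand it on the nest's plate in the open mouth, clear of the plunger, then let go of it. Then nudge it from behind along the fence, past the spring plunger, until it is fully home and touches fence, stop screw and plunger all at once, and leave it there. The mirror is delicate: once it stands on the plate never press it against the fence or the stop with more than about 10 N, and do not disturb the black blank, the bottle or the beaker.

Things in the scene. Friction and masses are not known exactly. Their poses are not given: they have to be found in the camera images.
- mirror_center (a point): centre (half-way up) of the loose calibration mirror: an upright silver aluminium cylinder, 50 mm diameter, 30 mm high, 0.15 to 0.3 kg, teal band round its middle, pale blue mirror face on top. z is its axis. It stands on the mat at the start (centre 18 mm above the bench) and 25 mm above the bench when on the nest plate.
- nest: dark metal nest, fixed. Origin: on the bench, below the nominal seat centre. x: nudging direction, from the open mouth to the stop; y: to the fence; z up. Plate 10 mm thick, x -135 to +55, y -90 to +50 mm; flat and empty for x below -65 mm (the mouth), a pale disc drawn at x -80, y 0 marks where to stand the mirror. Nothing on it is higher than 38 mm above the bench.
- fence: straight polished aluminium fence, fixed to the nest, same origin and axes as the nest: its flat face is at y = +25 mm from x = -50 to +30 mm, its top 34 mm above the bench; a lead-in flares outward from x = -50 to -63 mm. The seated mirror touches it, so its centre is then at nest y = 0.
- stop: teal end block fixed to the nest, same origin and axes, with a brass stop screw (10 mm thick, round tip, along nest x, 24 mm above the bench). The screw was set by hand: its tip is anywhere from nest x +16 to +34 mm (unmeasured), so the seated mirror's centre is anywhere from nest x -9 to +9 mm, to be found by feel. It does not give way.
- plunger: steel spring plunger, 24 mm rolling ball nose, sliding along nest y opposite the fence; nest's origin and axes when out: nose centre x -15, y -27 mm, 24 mm up. Pushes back 12 mm (2 N at first, 150 N/m). Meets the mirror at mirror centre x -40 mm; widest part passes at x -15. Then it presses to fence and lightly to the stop, but does not carry the mirror home. Passing it takes up to 9 N.
- mat: black rubber mat fixed on the bench, 130 x 230 x 3 mm, origin at the centre of its underside, z up. The mirror and the blank stand on it, at 55 mm to either side of its centre along its y, in either order.
- blank_center (a point): centre of the loose black blank with an orange band, same size as the mirror (50 mm diameter, 30 mm high); leave it alone.
- bottle_center (a point): centre of the loose glass reagent bottle with teal cap, 64 mm diameter, 140 mm high; leave it alone.
- beaker_center (a point): centre of the loose glass beaker, 64 mm diameter, 75 mm high; leave it alone.
Mind the look-alikes: they are no part of the job. Of the things that look like the part that bears mirror_center, the middle-sized one is meant.

How it is judged:
On the way, in this order (a step that is already met when the one before it is completed fails the run):
1. the mirror stands upright on the nest plate in the mouth, let go of, not yet past the plunger (x of mirror_center in the frame of nest below -0.03 m and horizontal distance between mirror_center and nest below 0.13 m and height (world z) of mirror_center between 0.022 and 0.028 m and angle between mirror_center's own z axis and vertical below 0.05 rad and contact force between the fingers and mirror below 0.05 N), for 0.2 s.
2. the mirror is home: it presses on fence, stop screw and plunger at once (contact force between mirror and fence above 0.3 N and contact force between mirror and stop above 0.3 N and contact force between mirror and plunger above 1 N and height (world z) of mirror_center below 0.028 m and angle between mirror_center's own z axis and vertical below 0.05 rad and horizontal distance between mirror_center and nest below 0.012 m), for 0.2 s.
At the end, for the whole second after the job is handed in: The mirror stands upright and still on the nest plate, centre within 12 mm of the nest origin, in contact with the fence (over 0.3 N), the stop screw (over 0.3 N) and the plunger (over 1 N) at once, the robot clear of it; blank, bottle and beaker within 15 mm of where they stood (all of step 2 and linear speed of mirror below 0.01 m/s and distance of each of blank_center, bottle_center, beaker_center from where it was at the start of the episode below 0.015 m); the robot touches nothing.
It fails at once if the mirror is pressed against the stop with more than 10 N (contact force between mirror and stop above 10 N).
It fails at once if the mirror is pressed against the fence with more than 10 N (contact force between mirror and fence above 10 N).
It fails at once if the blank, bottle or beaker is moved more than 15 mm (not (distance of blank_center from where it was at the start of the episode below 0.015 m) or not (distance of bottle_center from where it was at the start of the episode below 0.015 m) or not (distance of beaker_center from where it was at the start of the episode below 0.015 m)).
It also fails if it takes over 64 s, if anything falls off the work surface, if the arm or the gripper's body presses on something with over 40 N, if the wrist force passes 120 N, or if a joint passes its speed limit or range.

## Robot

A 7-joint arm with a two-finger parallel gripper is mounted at the origin on the work surface. World frame = base frame: x ahead of the robot, y to its left, z up, the work surface at z = 0. Lengths are in m, angles in rad, forces in N, time in s.
With the tool pointing down it reaches from about 0.35 to 0.9 m from the base axis. Payload 8.1 kg.
Tool frame: the origin (TCP) lies at the very end of the fingers, on their centre line; the grasp point (between the pads) lies arm.hold_point_z behind it (arm.hold_point_z is the distance from the TCP to the grasp point, in m); z points along the fingers, y is the line along which they close (so a half turn about z gives the same grasp; the last joint's range is limited). The gripper opens to 92 mm and grips with 3 to 60 N. Pads are 19 mm wide; open, the fingers measure 130 mm over their backs; the gripper's body (75 mm by 190 mm) begins 47 mm behind the grasp point.
Start: joints at [1.146, 0.434, 0.025, 1.573, -0.012, 1.134, -0.075], TCP at [0.198, -0.593, 0.227] pointing down, gripper open.
Joint ranges: [-2.62, 2.62], [-0.44, 2.09], [-1.27, 1.32], [0.08, 2.57], [-1.32, 4.46], [0.12, 2], [-2.74, 2.74]. Speed limits (rad/s): [2.22, 2.22, 3.01, 3.01, 3.14, 3.14, 3.14].

## Interface

Orientations are given as a rotation vector (axis times angle).
In Python, from cell import arm, vision, job, cut_out gives the robot as it stands. The module is installed in compiled form; this text tells all that it offers.
- The arm moves only by the tool play_rows, never from a script. Its argument "increments" is text: rows parted by semicolons, each of 5 numbers parted by spaces: the shift along the tool's x, y, z in cm, then the turn about the tool's z in degrees, then the opening, from -1 (shut) to 1 (fully open), so that 0 is half open. A call has 1 to 5 rows; each row shifts and turns the commanded pose from where the row before left it, along the tool's axes as they then stand; what a row does not reach is not made up. A row lasts 1/12 s, in which the tool goes at most 41.7 mm and 7.16 degrees, less where a joint would pass 70% of its speed; a pose out of reach is approached as far as the arm can. A call is refused whole if a number of a shift passes 4.17 or a number of a turn 7.16, either way. A call with a gripper value outside its range is refused whole. The fingers move at their own pace and stop on an object; "grip_force" is the grip in N (left out, the last holds). Time passes only in rows, so rows that do not move let the fingers close. It gives the time, the measured TCP pose, the force, the opening and the grip force at its end, in the units of the state.
- arm.observe(): the state, without advancing time (a new reading comes with each control period).
- vision.get_image(name): name is "scene" or "top" or "wrist"; returns a dict with "frame" (400x640x3 uint8, red, green, blue), "z_map" (400x640 float32, m along the optical axis (not along the pixel's ray), 0 where there is no reading), "mtx" (3x3 intrinsics, pixels), "cam_to_world" (4x4, takes a point from camera to world coordinates). Camera axes: x right, y up, looking along -z (the intrinsics and any distortion apply to the point x, -y, -z); pixel columns grow to the right and rows downward; lengths in m; the calibration is good to about 2 mm. The wrist camera is an equidistant fisheye: a pixel r from the principal point sees the ray r / f radians off the axis. A picture is of the moment at which its call begins.
- job.sign_off(): hands the job in; it is judged then, once.
Trained networks look in a picture, given as the dict that the camera call returned (one of the last four; its "shot" number tells which), for a name from the list of things; names that differ only in an ending like _2 or _b are one class to them, and where a whole thing is asked for, a point or a joint stands for the part that bears it (a point fixed in the world has none). Each returns a list of dicts, best first, with "confidence" (0 to 1); they miss things now and then, are a little off and sometimes report something else, mostly with a low value. They report only what shows in the picture. A call takes as long as a camera call. They do not tell look-alikes from the thing itself.
- cut_out(query, picture): "mask" (400x640 bool, what is visible of it) and "point" ([row, column] in pixels, amid what is visible of it).
The state is a dict: "clock": time; "joints": joint angles; "dq": joint speeds; "joint_efforts": joint torques, N m; "position": TCP position; "ee_rot": TCP orientation; "force": force on the tool from outside, world axes, zero at the start; "ft_torque": the same for the moment, N m; "width": opening from 0.0 (shut) to 1.0 (fully open); "gripper_force": force on a finger pad.
Only numpy, scipy, OpenCV 4.12 (cv2) and the standard library are available. Lean on these libraries where they do the work, as an engineer would, in place of code of your own. Each camera call takes 0.05 s, during which the arm holds its last target. There are 200 camera calls.

## Working session

There is one attempt and no reset: what is moved stays moved. The work goes in short steps, Python scripts to look and compute and a tool call to move; the robot and the scene stay as the last step left them, time stands still between calls to the robot, and variables do not carry over. Pictures are saved under pics/ and viewed, at most 10 in all, crops included, and the job is handed in when it is done.

Besides the shell and the picture viewer there is one more tool, called in YAML: its name, and indented under it one key for each argument. play_rows: Moves the arm, as the interface text tells. Its arguments: {"type":"object","properties":{"increments":{"type":"string"},"grip_force":{"type":"number"}},"required":["increments"]}

```bash
mkdir -p pics; cat > h.py <<'E'
import numpy as np, cv2
from cell import arm, vision, job, cut_out
def pts(p, mask=None):
    z=p["z_map"]; K=p["mtx"]; T=p["cam_to_world"]
    v,u=np.nonzero((z>0) if mask is None else (mask&(z>0)))
    d=z[v,u]; c=np.stack([(u-K[0,2])/K[0,0]*d,-(v-K[1,2])/K[1,1]*d,-d,np.ones_like(d)])
    return (T@c)[:3].T, v,u
def save(p,n): cv2.imwrite(f"pics/{n}.png",cv2.cvtColor(p["frame"],cv2.COLOR_RGB2BGR))
E
python3 - <<'E'
from h import *
s=arm.observe(); print({k:np.round(v,3) for k,v in s.items()}, arm.hold_point_z)
for n in ["top","scene"]:
    p=vision.get_image(n); save(p,n+"1")
    np.savez(n+".npz",**{k:p[k] for k in("frame","z_map","mtx","cam_to_world")})
    for q in ["mirror_center","blank_center","nest","fence","stop","plunger","mat","bottle_center","beaker_center"]:
        for r in cut_out(q,p)[:4]:
            P,v,u=pts(p,r["mask"])
            if len(P): 
                print(n,q,round(r["confidence"],2),np.round(r["point"]),len(P),"med",np.round(np.median(P,0),3),"lo",np.round(np.percentile(P,3,axis=0),3),"hi",np.round(np.percentile(P,97,axis=0),3))
E
python3 -c "
import cv2,numpy as np
cv2.imwrite('pics/x.png',cv2.imread('pics/top1.png'))"
```

```text
{'clock': np.float64(0.0), 'joints': array([ 1.146,  0.435,  0.025,  1.574, -0.012,  1.134, -0.075]), 'dq': array([ 0.002,  0.002, -0.   ,  0.003,  0.001, -0.001, -0.   ]), 'joint_efforts': array([ 1.0000e-03, -6.6784e+01,  9.8500e-01, -3.1446e+01, -6.1000e-02,
        4.3000e-02,  0.0000e+00]), 'position': array([ 0.197, -0.592,  0.226]), 'ee_rot': array([-3.10e+00, -5.03e-01,  1.00e-03]), 'force': array([ 0.356,  0.09 , -0.95 ]), 'ft_torque': array([-0.039,  0.017,  0.005]), 'gripper_force': np.float64(0.0), 'width': np.float64(0.999)} 0.0188
top mirror_center 0.81 [247. 258.] 592 med [0.494 0.171 0.033] lo [0.472 0.148 0.005] hi [0.519 0.193 0.036]
top mirror_center 0.66 [320. 251.] 287 med [0.352 0.186 0.02 ] lo [ 0.337  0.171 -0.   ] hi [0.366 0.203 0.023]
top mirror_center 0.61 [254. 334.] 1080 med [0.474 0.021 0.041] lo [ 0.443 -0.009  0.001] hi [0.504 0.052 0.044]
top blank_center 0.63 [224. 204.] 582 med [0.528 0.274 0.032] lo [0.507 0.252 0.014] hi [0.551 0.297 0.035]
top nest 0.8 [199. 437.] 6734 med [ 0.581 -0.183  0.01 ] lo [ 0.492 -0.253  0.005] hi [ 0.674 -0.115  0.036
[... 1509 characters left out ...]
.257  0.003] hi [ 0.685 -0.115  0.037]
scene fence 0.6 [233. 208.] 496 med [ 0.623 -0.139  0.028] lo [ 0.576 -0.153  0.011] hi [ 0.66  -0.127  0.035]
scene stop 0.63 [249. 177.] 306 med [ 0.679 -0.177  0.03 ] lo [ 0.652 -0.195  0.013] hi [ 0.693 -0.164  0.037]
scene plunger 0.54 [225. 183.] 184 med [ 0.61  -0.204  0.03 ] lo [ 0.59  -0.261  0.018] hi [ 0.618 -0.188  0.037]
scene mat 0.77 [242. 394.] 3353 med [0.537 0.228 0.003] lo [0.451 0.113 0.001] hi [0.602 0.33  0.005]
scene bottle_center 0.65 [284. 310.] 2591 med [0.753 0.113 0.081] lo [0.727 0.083 0.008] hi [0.765 0.138 0.14 ]
scene beaker_center 0.67 [308. 414.] 2011 med [0.754 0.272 0.05 ] lo [0.712 0.246 0.007] hi [0.77  0.298 0.075]
```

View pics/top1.png

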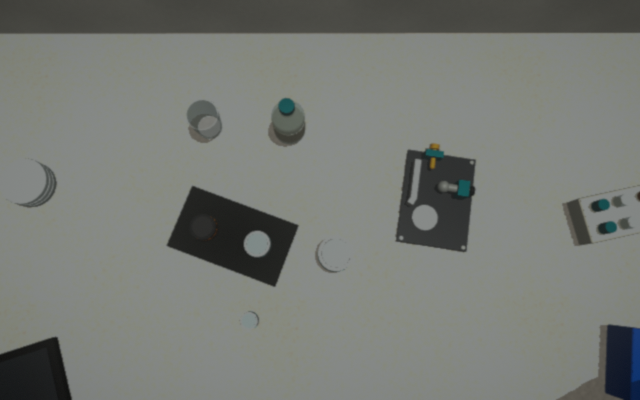

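View pics/scene1.png

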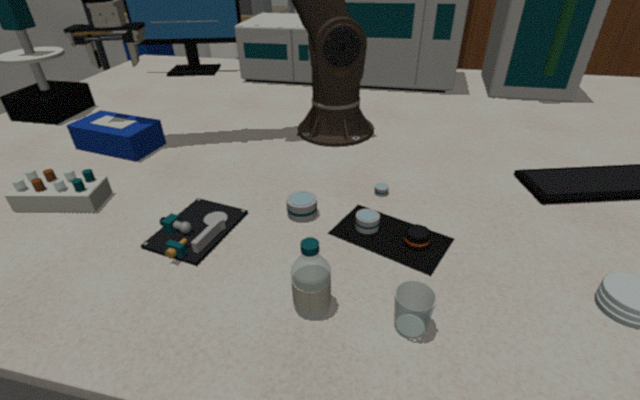

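The top view has three mirror look-alikes: a small one at (250,320), off the mat; the one on the mat at (257,243), about 47 mm; and a large one at (334,254), about 60 mm. The one on the mat is the middle-sized one and fits. The nest is at (437,199), with its mouth disc at (425,217) and the stop at (433,155). I'll fit the geometry and check with a crop.

```bash
cat > fit.py <<'E'
from h import *
p=vision.get_image("top")
def top(q,i,zlo,zhi):
    r=cut_out(q,p)[i]; m=cv2.dilate(r["mask"].astype(np.uint8),np.ones((5,5)))>0
    P,v,u=pts(p,m); k=(P[:,2]>zlo)&(P[:,2]<zhi); return P[k]
for i in range(3):
    r=cut_out("mirror_center",p)[i]; P=pts(p,r["mask"])[0]; zt=np.percentile(P[:,2],80)
    Q=P[abs(P[:,2]-zt)<.004]; c,rad=cv2.minEnclosingCircle(Q[:,:2].astype(np.float32))
    print("mirror?",r["point"],"top",zt.round(4),"c",np.round(c,4),"mean",Q[:,:2].mean(0).round(4),"r",round(rad,4),"area r",)
P=top("nest",0,.006,.042); R=cv2.minAreaRect((P[:,:2]*1000).astype(np.float32)); print("nest rect",R)
P2=top("nest",0,.006,.0135); R2=cv2.minAreaRect((P2[:,:2]*1000).astype(np.float32)); print("plate only",R2)
F=top("fence",0,.029,.04); vx=cv2.fitLine((F[:,:2]*1000).astype(np.float32),cv2.DIST_HUBER,0,.01,.01).ravel()
print("fence line",vx,np.degrees(np.arctan2(vx[1],vx[0])),len(F),F[:,:2].min(0),F[:,:2].max(0))
# pale disc: bright pixels at plate height
m=cut_out("nest",p)[0]["mask"]; m=cv2.morphologyEx(m.astype(np.uint8),cv2.MORPH_CLOSE,np.ones((9,9)))>0
g=cv2.cvtColor(p["frame"],cv2.COLOR_RGB2GRAY); b=(g>100)&m
n,l,st,ce=cv2.connectedComponentsWithStats(b.astype(np.uint8))
for i in range(1,n):
    if st[i,4]>60:
        D=pts(p,l==i)[0]; print("bright",ce[i],st[i,4],np.median(D,0).round(4),D.mean(0).round(4))
M=pts(p,cut_out("mat",p)[0]["mask"])[0]; print("mat",cv2.minAreaRect((M[:,:2]*1000).astype(np.float32)))
c=p["frame"][190:350,160:500]; cv2.imwrite("pics/crop1.png",cv2.resize(cv2.cvtColor(c,cv2.COLOR_RGB2BGR),None,fx=2.3,fy=2.3,interpolation=2))
print(p["mtx"], p["cam_to_world"].round(3))
E
python3 fit.py
```

```text
mirror? [252.4, 330.9] top 0.0423 c [0.4754 0.0207] mean [0.4752 0.0204] r 0.0342 area r
mirror? [318.4, 249.0] top 0.0213 c [0.3509 0.186 ] mean [0.3513 0.1861] r 0.0163 area r
mirror? [246.5, 258.4] top 0.034 c [0.4956 0.1712] mean [0.4953 0.1715] r 0.0252 area r
nest rect ((588.908447265625, -186.50177001953125), (140.91195678710938, 203.45587158203125), 80.58151245117188)
plate only ((582.6646118164062, -185.46603393554688), (140.91195678710938, 190.79751586914062), 80.58151245117188)
fence line [ 9.8349136e-01 -1.8095501e-01  6.1447748e+02 -1.3856346e+02] -10.425391 287 [ 0.56930052 -0.15150555] [ 0.66003058 -0.12309155]
bright [415.03296703 181.29304029] 273 [ 0.6147 -0.1393  0.0329] [ 0.6146 -0.1391  0.0327]
bright [448.51612903 186.08064516] 62 [ 0.6044 -0.204   0.0322] [ 0.6043 -0.205   0.0325]
bright [424.42 217.11] 500 [ 0.5463 -0.1598  0.0095] [ 0.5463 -0.1597  0.0095]
mat ((515.867919921875, 223.23709106445312), (232.12510681152344, 131.41470336914062), 68.86415100097656)
[[489.74546401   0.         322.64254513]
 [  0.         489.74546401 204.52063472]
 [  0.           0.           1.        ]] [[-0.013  0.986 -0.168  0.41 ]
 [-1.    -0.009  0.023  0.066]
 [ 0.021  0.168  0.986  0.973]
 [ 0.     0.     0.     1.   ]]
```

View pics/crop1.png

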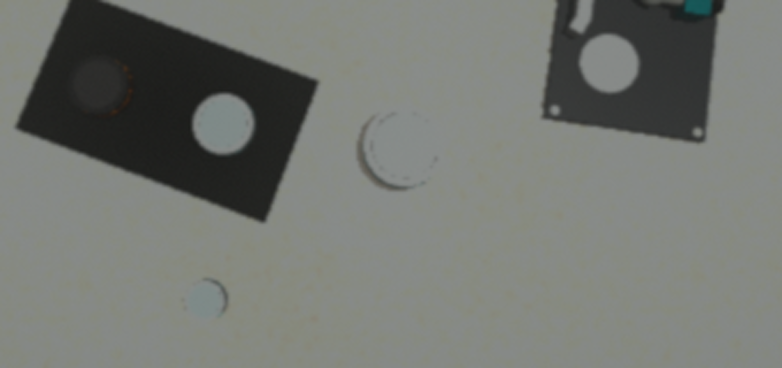

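The crop confirms the mirror on the mat at crop (223,124), pale blue and about 50 mm across; the other two are smaller and larger. The nest origin is about (0.625, -0.1725) with yaw about -9.5°. The rect fit and the disc agree on this.

play_rows:
  increments: "0 0 0 7 0.7;0 0 0 7 0.7;0 0 0 7 0.7;0 0 0 7 0.7;0 0 0 0 0.7"
  grip_force: 15

```text
clock: 1.87
position: [0.1978, -0.5929, 0.2267]
ee_rot: [3.13, -0.271, -0.0]
force: [-0.1, 0.9, -0.6]
width: 0.851
gripper_force: 0.0
```

```bash
cat > go.py <<'E'
import sys; from h import *
from scipy.spatial.transform import Rotation as Ro
O=np.array([.6253,-.1726]); th=np.radians(-9.5)
def st():
    s=arm.observe(); R=Ro.from_rotvec(s["ee_rot"]).as_matrix(); return s,R
def rep(t=None):
    s,R=st(); p=s["position"]; c,q=np.cos(th),np.sin(th); d=p[:2]-O
    print("t",round(s["clock"],2),"pos",p.round(4),"yaw",np.degrees(np.arctan2(R[1,0],R[0,0])).round(2),"tilt",np.degrees(np.arccos(-R[2,2])).round(2),"F",s["force"].round(2),"Fnest",np.round([c*s["force"][0]+q*s["force"][1],-q*s["force"][0]+c*s["force"][1]],2),"w",round(float(s["width"]),3),"gf",round(float(s["gripper_force"]),2),"nest xy mm",(1000*np.array([c*d[0]+q*d[1],-q*d[0]+c*d[1]])).round(1),"j",s["joints"].round(2))
    if t is not None: print("shift cm",(100*R.T@(np.array(t)-p)).round(2))
if __name__=="__main__": rep([float(a) for a in sys.argv[1:]] or None)
E
python3 go.py 0.4955 0.1713 0.15
```

```text
t 1.87 pos [ 0.1978 -0.5929  0.2267] yaw -9.89 tilt 0.01 F [-0.14  0.88 -0.57] Fnest [-0.28  0.84] w 0.851 gf 0.0 nest xy mm [-352.3 -485.1] j [ 1.07  0.43  0.14  1.58 -0.06  1.13 -0.52]
shift cm [ 16.2  -80.4    7.66]
```

play_rows:
  increments: "0.81 -4.02 0.2 0 0.7;0.81 -4.02 0.2 0 0.7;0.81 -4.02 0.2 0 0.7;0.81 -4.02 0.2 0 0.7;0.81 -4.02 0.2 0 0.7"

```text
clock: 2.28
position: [0.2713, -0.3997, 0.2167]
ee_rot: [3.131, -0.255, 0.0]
force: [1.1, 0.3, -0.2]
width: 0.848
gripper_force: 0.0
```

play_rows:
  increments: "0.81 -4.02 0.2 0 0.7;0.81 -4.02 0.2 0 0.7;0.81 -4.02 0.2 0 0.7;0.81 -4.02 0.2 0 0.7;0.81 -4.02 0.2 0 0.7"

```text
clock: 2.7
position: [0.3447, -0.2082, 0.207]
ee_rot: [3.13, -0.255, 0.001]
force: [1.0, 0.8, -0.1]
width: 0.849
gripper_force: 0.0
```

play_rows:
  increments: "0.81 -4.02 0.2 0 0.7;0.81 -4.02 0.2 0 0.7;0.81 -4.02 0.2 0 0.7;0.81 -4.02 0.2 0 0.7;0.81 -4.02 0.2 0 0.7"

```text
clock: 3.12
position: [0.4181, -0.0166, 0.1971]
ee_rot: [3.131, -0.255, 0.002]
force: [1.4, -0.9, -0.3]
width: 0.852
gripper_force: 0.0
```

play_rows:
  increments: "0.81 -4.02 0.2 0 0.7;0.81 -4.02 0.2 0 0.7;0.81 -4.02 0.2 0 0.7;0.81 -4.02 0.2 0 0.7;0.81 -4.02 0.2 0 0.7"

```text
clock: 3.53
position: [0.4916, 0.1749, 0.1868]
ee_rot: [-3.131, 0.255, -0.001]
force: [1.7, -0.0, 0.1]
width: 0.851
gripper_force: 0.0
```

```bash
python3 go.py 0.4955 0.1713 0.06; python3 go.py 0.4955 0.1713 0.008
```

```text
t 3.53 pos [0.4916 0.1749 0.1868] yaw -9.31 tilt 0.05 F [ 1.71 -0.03  0.13] Fnest [1.69 0.25] w 0.851 gf 0.0 nest xy mm [-189.2  320.7] j [-0.14  0.34 -0.39  1.85  0.16  0.98 -2.33]
shift cm [ 0.43  0.29 12.68]
t 3.53 pos [0.4916 0.1749 0.1868] yaw -9.31 tilt 0.05 F [ 1.71 -0.03  0.13] Fnest [1.69 0.25] w 0.851 gf 0.0 nest xy mm [-189.2  320.7] j [-0.14  0.34 -0.39  1.85  0.16  0.98 -2.33]
shift cm [ 0.43  0.3  17.88]
```

play_rows:
  increments: "0.43 0.3 4 0 0.7;0 0 4 0 0.7;0 0 4 0 0.7;0 0 0 0 0.7;0 0 0 0 0.7"

```text
clock: 3.95
position: [0.4934, 0.1688, 0.0658]
ee_rot: [3.129, -0.257, -0.006]
force: [-0.3, 0.3, 0.9]
width: 0.852
gripper_force: 0.0
```

```bash
python3 go.py 0.4955 0.1713 0.009; python3 - <<'E'
from h import *
save(vision.get_image("wrist"),"wrist1")
E
```

```text
t 3.95 pos [0.4934 0.1688 0.0658] yaw -9.38 tilt 0.25 F [-0.3   0.26  0.91] Fnest [-0.34  0.2 ] w 0.852 gf 0.0 nest xy mm [-186.4  315. ] j [-0.17  0.5  -0.35  1.97  0.25  0.72 -2.4 ]
shift cm [ 0.19 -0.29  5.68]
```

View pics/wrist1.png

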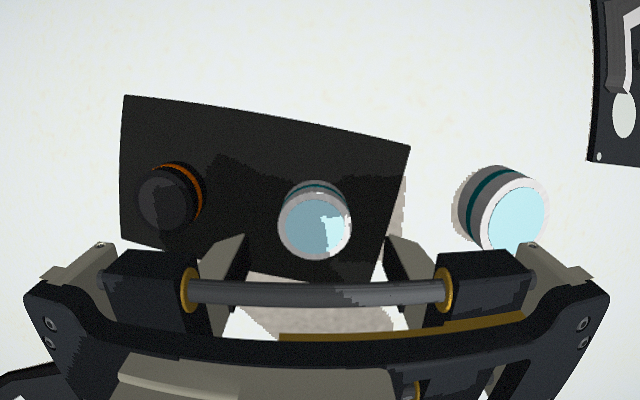

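The wrist view shows the silver mirror at (315,225), centred between the fingers at (230,260) and (400,260). The blank at (170,195) is clear of them. Now I descend and grip.

play_rows:
  increments: "0.19 -0.28 2 0 0.7;0 0 2 0 0.7;0 0 1.6 0 0.7;0 0 0 0 0.7;0 0 0 0 0.7"

```text
clock: 4.42
position: [0.4984, 0.1721, 0.0128]
ee_rot: [-3.13, 0.261, -0.004]
force: [0.2, 0.0, -0.3]
width: 0.852
gripper_force: 0.0
```

```bash
python3 go.py 0.4955 0.1713 0.009
```

```text
t 4.42 pos [0.4984 0.1721 0.0128] yaw -9.54 tilt 0.14 F [ 0.22  0.02 -0.34] Fnest [0.21 0.06] w 0.852 gf 0.0 nest xy mm [-182.1  319.1] j [-0.21  0.58 -0.31  2.    0.3   0.6  -2.45]
shift cm [-0.27  0.13  0.38]
```

play_rows:
  increments: "-0.2 0.1 0.3 0 0.7;0 0 0 0 0.7;0 0 0 0 0.3;0 0 0 0 0;0 0 0 0 -0.3"

```text
clock: 4.83
position: [0.4953, 0.1712, 0.0082]
ee_rot: [-3.13, 0.262, -0.001]
force: [-0.4, 0.0, 0.9]
width: 0.681
gripper_force: 0.0
```

play_rows:
  increments: "0 0 0 0 -0.3;0 0 0 0 -0.3;0 0 0 0 -0.3;0 0 0 0 -0.3;0 0 0 0 -0.3"

```text
clock: 5.25
position: [0.495, 0.1709, 0.0078]
ee_rot: [3.13, -0.262, 0.0]
force: [-0.9, -1.4, 4.3]
width: 0.542
gripper_force: 15.0
```

```bash
python3 go.py 0.4955 0.1713 0.009
```

```text
t 5.25 pos [0.495  0.1709 0.0078] yaw -9.57 tilt 0.02 F [-0.87 -1.42  4.26] Fnest [-0.62 -1.54] w 0.542 gf 15.0 nest xy mm [-185.2  317.3] j [-0.21  0.59 -0.3   2.01  0.3   0.59 -2.46]
shift cm [ 0.04 -0.05 -0.12]
```

play_rows:
  increments: "0 0 -1 0 -0.3;0 0 -3 0 -0.3;0 0 -3 0 -0.3;0 0 -2 0 -0.3;0 0 0 0 -0.3"

```text
clock: 5.67
position: [0.4971, 0.1725, 0.1021]
ee_rot: [-3.127, 0.261, -0.009]
force: [0.7, 1.1, -2.2]
width: 0.54
gripper_force: 15.0
```

```bash
python3 go.py 0.5463 -0.1597 0.09
```

```text
t 5.67 pos [0.4971 0.1725 0.1021] yaw -9.56 tilt 0.38 F [ 0.72  1.09 -2.25] Fnest [0.53 1.2 ] w 0.54 gf 15.0 nest xy mm [-183.4  319.2] j [-0.16  0.45 -0.37  1.94  0.22  0.79 -2.39]
shift cm [10.36 31.95  1.15]
```

play_rows:
  increments: "0.6 1.6 0 0 -0.3;1.05 3.18 0 0 -0.3;1.05 3.18 0 0 -0.3;1.05 3.18 0 0 -0.3;1.05 3.18 0 0 -0.3"

```text
clock: 6.08
position: [0.5179, 0.0205, 0.0973]
ee_rot: [3.131, -0.261, -0.002]
force: [0.5, -0.0, -2.4]
width: 0.542
gripper_force: 15.0
```

play_rows:
  increments: "1.05 3.18 0 0 -0.3;1.05 3.18 0 0 -0.3;1.05 3.18 0 0 -0.3;1.05 3.18 0 0 -0.3;1.05 3.18 0 0 -0.3"

```text
clock: 6.5
position: [0.5433, -0.1451, 0.0972]
ee_rot: [-3.13, 0.262, 0.002]
force: [-0.1, 0.9, -2.2]
width: 0.544
gripper_force: 15.0
```

play_rows:
  increments: "0.5 1.5 1 0 -0.3;0 0 2 0 -0.3;0 0 0 0 -0.3;0 0 0 0 -0.3;0 0 0 0 -0.3"

```text
clock: 6.92
position: [0.5462, -0.1578, 0.0679]
ee_rot: [-3.13, 0.259, 0.001]
force: [-0.1, 0.8, -1.2]
width: 0.537
gripper_force: 15.0
```

```bash
python3 go.py 0.5463 -0.1597 0.0158
python3 - <<'E'
from h import *
p=vision.get_image("wrist"); save(p,"wrist2")
E
```

```text
t 6.92 pos [ 0.5462 -0.1578  0.0679] yaw -9.46 tilt 0.06 F [-0.07  0.77 -1.19] Fnest [-0.2   0.75] w 0.537 gf 15.0 nest xy mm [-80.4   1.6] j [ 0.41  0.55 -0.31  1.86  0.23  0.77 -1.76]
shift cm [0.04 0.19 5.21]
```

View pics/wrist2.png

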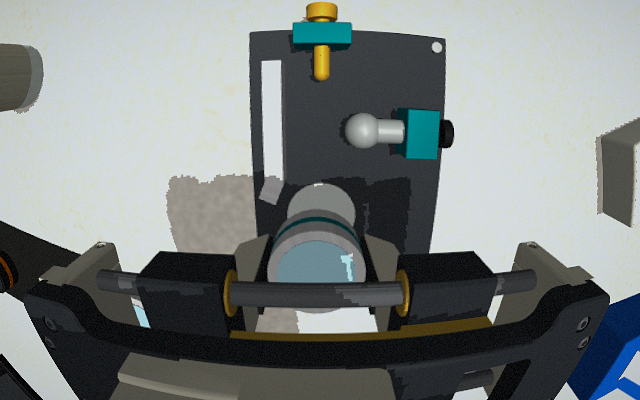

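The mirror is held upright over the pale disc at (320,210), in line with the screw at (321,65). Now I lower it.

play_rows:
  increments: "0 0.15 2 0 -0.3;0 0 2 0 -0.3;0 0 0.9 0 -0.3;0 0 0 0 -0.3;0 0 0 0 -0.3"

```text
clock: 7.38
position: [0.5462, -0.1601, 0.0192]
ee_rot: [-3.131, 0.26, 0.0]
force: [0.3, 0.0, -1.3]
width: 0.542
gripper_force: 15.0
```

```bash
python3 go.py 0.5463 -0.1597 0.0150
```

```text
t 7.38 pos [ 0.5462 -0.1601  0.0192] yaw -9.51 tilt 0.01 F [ 0.27  0.03 -1.34] Fnest [0.27 0.07] w 0.542 gf 15.0 nest xy mm [-80.1  -0.7] j [ 0.39  0.61 -0.28  1.89  0.26  0.67 -1.78]
shift cm [ 0.   -0.04  0.42]
```

play_rows:
  increments: "0 0 0.2 0 -0.3;0 0 0.1 0 -0.3;0 0 0.05 0 -0.3;0 0 0 0 -0.3;0 0 0 0 -0.3"

```text
clock: 7.8
position: [0.5462, -0.1608, 0.0156]
ee_rot: [3.13, -0.262, 0.001]
force: [-1.6, -0.1, -2.4]
width: 0.54
gripper_force: 15.0
```

```bash
python3 go.py 0.5463 -0.1597 0.0150
```

```text
t 7.8 pos [ 0.5462 -0.1608  0.0156] yaw -9.57 tilt 0.03 F [-1.62 -0.13 -2.41] Fnest [-1.57 -0.39] w 0.54 gf 15.0 nest xy mm [-80.   -1.4] j [ 0.39  0.62 -0.28  1.89  0.26  0.66 -1.78]
shift cm [-0.01 -0.11  0.06]
```

play_rows:
  increments: "0 0 0.04 0 -0.3;0 0 0 0 -0.3;0 0 0.03 0 -0.3;0 0 0 0 -0.3;0 0 0 0 -0.3"

```text
clock: 8.22
position: [0.5461, -0.1608, 0.0148]
ee_rot: [3.13, -0.262, 0.0]
force: [-2.4, 0.4, 4.0]
width: 0.543
gripper_force: 15.0
```

```bash
python3 go.py 0.5463 -0.1597 0.0150
```

```text
t 8.22 pos [ 0.5461 -0.1608  0.0148] yaw -9.57 tilt 0.01 F [-2.42  0.41  3.99] Fnest [-2.46  0.  ] w 0.543 gf 15.0 nest xy mm [-80.1  -1.4] j [ 0.39  0.62 -0.28  1.89  0.26  0.66 -1.79]
shift cm [ 0.   -0.11 -0.02]
```

Contact on the plate (the vertical force rose to +4 N), so I release and rise.

play_rows:
  increments: "0 0 0 0 0.3;0 0 0 0 0.5;0 0 0 0 0.5;0 0 0 0 0.5;0 0 0 0 0.5"

```text
clock: 8.63
position: [0.5461, -0.1607, 0.0144]
ee_rot: [-3.131, 0.262, -0.0]
force: [-0.0, -0.4, 0.2]
width: 0.746
gripper_force: 0.0
```

play_rows:
  increments: "0 0 -2 0 0.5;0 0 -3 0 0.5;0 0 -3 0 0.5;-3 0 0 0 0.5;-4 0 0 0 0"

```text
clock: 9.05
position: [0.4807, -0.1493, 0.0965]
ee_rot: [3.13, -0.262, 0.011]
force: [-1.0, 0.6, -0.2]
width: 0.716
gripper_force: 0.0
```

```bash
cat > mir.py <<'E'
from go import *
def mirror(n="top"):
    p=vision.get_image(n); c,q=np.cos(th),np.sin(th)
    for r in cut_out("mirror_center",p):
        P=pts(p,r["mask"])[0]
        if len(P)<50: continue
        z=np.percentile(P[:,2],80); Q=P[abs(P[:,2]-z)<.004]; (x,y),rad=cv2.minEnclosingCircle(Q[:,:2].astype(np.float32))
        m=Q[:,:2].mean(0)
        for a in ((x,y),m):
            d=np.array(a)-O; print(round(r["confidence"],2),"z",z.round(4),"c",np.round(a,4),"r",round(rad,4),"nest",(1000*np.array([c*d[0]+q*d[1],-q*d[0]+c*d[1]])).round(1))
    return p
if __name__=="__main__":
    rep(); p=mirror()
E
python3 mir.py
```

```text
t 9.05 pos [ 0.4807 -0.1493  0.0965] yaw -9.56 tilt 0.41 F [-1.02  0.56 -0.19] Fnest [-1.1   0.38] w 0.716 gf 0.0 nest xy mm [-146.5   -0.9] j [ 0.45  0.42 -0.33  2.    0.2   0.75 -1.74]
0.58 z 0.0422 c [0.4755 0.0206] r 0.0342 nest [-179.7  165.8]
0.58 z 0.0422 c [0.4754 0.0204] r 0.0342 nest [-179.7  165.6]
0.57 z 0.0408 c [ 0.5561 -0.1558] r 0.0222 nest [-71.    5.2]
0.57 z 0.0408 c [ 0.5594 -0.1527] r 0.0222 nest [-68.3   8.8]
```

play_rows:
  increments: "-3 0 0 -6.95 -1;0 0 0 -6.95 -1;0 0 0 -6.95 -1;0 0 0 -6.95 -1;0 0 0 -6.95 -1"

```text
clock: 9.57
position: [0.4473, -0.1442, 0.0946]
ee_rot: [3.064, 0.694, 0.0]
force: [-0.4, -0.5, -0.9]
width: 0.279
gripper_force: 0.0
```

play_rows:
  increments: "0 0 0 -6.95 -1;0 0 0 -6.95 -1;0 0 0 -6.95 -1;0 0 0 -6.95 -1;0 0 0 -6.95 -1"

```text
clock: 9.98
position: [0.4474, -0.1442, 0.0945]
ee_rot: [-2.717, -1.577, 0.0]
force: [-0.3, 0.3, -0.6]
width: 0.004
gripper_force: 0.0
```

play_rows:
  increments: "0 0 0 -6.95 -1;0 0 0 -6.95 -1;0 0 0 -6.9 -1;0 0 0 0 -1;0 0 0 0 -1"

```text
clock: 10.4
position: [0.4473, -0.1442, 0.0944]
ee_rot: [-2.397, -2.03, -0.0]
force: [-0.7, 0.5, 0.3]
width: 0.002
gripper_force: 0.0
```

```bash
python3 mir.py; python3 - <<'E'
from h import *
p=vision.get_image("wrist"); save(p,"wrist3")
E
```

```text
t 10.4 pos [ 0.4473 -0.1442  0.0944] yaw 80.5 tilt 0.03 F [-0.71  0.49  0.31] Fnest [-0.78  0.36] w 0.002 gf 0.0 nest xy mm [-180.2   -1.4] j [ 0.77  0.46 -0.74  2.05  0.44  0.79 -0.4 ]
0.75 z 0.0422 c [0.4753 0.0209] r 0.0342 nest [-179.9  166. ]
0.75 z 0.0422 c [0.475  0.0208] r 0.0342 nest [-180.1  165.9]
0.72 z 0.0405 c [ 0.5475 -0.1505] r 0.0228 nest [-80.4   8.9]
0.72 z 0.0405 c [ 0.5458 -0.1446] r 0.0228 nest [-83.   14.5]
0.58 z 0.0212 c [0.3509 0.1866] r 0.0167 nest [-330.  309.]
0.58 z 0.0212 c [0.351  0.1864] r 0.0167 nest [-329.7  308.8]
0.54 z 0.1186 c [0.7259 0.1105] r 0.013 nest [ 52.5 295.8]
0.54 z 0.1186 c [0.7226 0.1093] r 0.013 nest [ 49.5 294.1]
```

View pics/wrist3.png

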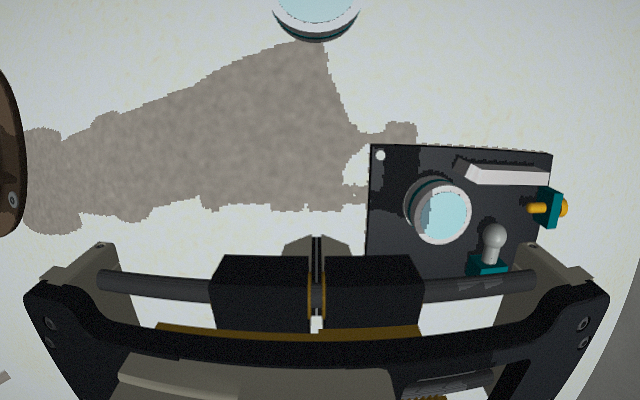

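The mirror stands on the plate at (440,212), upright and clear of the plunger. The closed fingers are behind it at (318,245).

play_rows:
  increments: "0 2.6 3 0 -1;0.14 0 3 0 -1;0 0 1.6 0 -1;0 0 0.3 0 -1;0 0 0 0 -1"
  grip_force: 40

```text
clock: 10.97
position: [0.4726, -0.1465, 0.0148]
ee_rot: [-2.393, -2.033, 0.002]
force: [-0.0, -0.1, -0.0]
width: 0.008
gripper_force: 0.0
```

play_rows:
  increments: "0 0 0 0 -1;0 0 0 0 -1"

```text
clock: 11.13
position: [0.4741, -0.147, 0.0168]
ee_rot: [2.393, 2.033, 0.001]
force: [-0.1, -0.7, 0.1]
width: 0.004
gripper_force: 0.0
```

```bash
python3 mir.py
```

```text
t 11.13 pos [ 0.4741 -0.147   0.0168] yaw 80.7 tilt 0.11 F [-0.07 -0.74  0.13] Fnest [ 0.05 -0.74] w 0.004 gf 0.0 nest xy mm [-153.4    0.3] j [ 0.66  0.61 -0.63  2.05  0.58  0.66 -0.52]
0.78 z 0.0423 c [0.4753 0.0202] r 0.0343 nest [-179.7  165.4]
0.78 z 0.0423 c [0.4754 0.0206] r 0.0343 nest [-179.8  165.8]
0.6 z 0.0409 c [ 0.545  -0.1497] r 0.0179 nest [-83.    9.3]
0.6 z 0.0409 c [ 0.5411 -0.1577] r 0.0179 nest [-85.5   0.8]
0.55 z 0.021 c [0.3509 0.1865] r 0.0167 nest [-329.9  308.8]
0.55 z 0.021 c [0.3508 0.1865] r 0.0167 nest [-330.   308.9]
```

play_rows:
  increments: "0 1 0.15 0 -1;0 0.6 0 0 -1;0 0.4 0 0 -1;0 0.2 0 0 -1;0 0 0 0 -1"

```text
clock: 11.65
position: [0.4958, -0.1505, 0.014]
ee_rot: [2.394, 2.034, 0.001]
force: [-0.4, 0.2, 0.1]
width: 0.002
gripper_force: 0.0
```

```bash
cat > tip.py <<'E'
from go import *
c,q=np.cos(th),np.sin(th); R2=np.array([[c,q],[-q,c]])
def brass(p,fish=False):
    hsv=cv2.cvtColor(p["frame"],cv2.COLOR_RGB2HSV); m=cv2.inRange(hsv,(15,120,60),(32,255,255))>0
    z=p["z_map"];K=p["mtx"];v,u=np.nonzero(m&(z>0)); d=z[v,u]
    x=(u-K[0,2])/K[0,0]; y=(v-K[1,2])/K[1,1]
    if fish: r=np.hypot(x,y); s=np.tan(r)/np.maximum(r,1e-9); x,y=x*s,y*s
    W=(p["cam_to_world"]@np.stack([x*d,-y*d,-d,np.ones_like(d)]))[:3].T
    N=1000*(W[:,:2]-O)@R2.T; k=(abs(N[:,0]-40)<40)&(abs(N[:,1])<12)&(W[:,2]>.012)
    N=N[k]; Z=W[k,2]; o=np.argsort(N[:,0]); print(len(N),"x min list",N[o[:12],0].round(1),"y",N[o[:12],1].round(1),"z",Z[o[:12]].round(3),"ymean",N[:,1].mean().round(1),"xmax",N[:,0].max().round(1))
brass(np.load("top.npz")); brass(np.load("scene.npz")); rep()
brass(vision.get_image("wrist"),True); brass(vision.get_image("top"))
E
python3 tip.py
```

```text
92 x min list [17.8 18.6 18.7 18.9 19.6 19.9 20.  20.8 20.8 20.8 21.  21.6] y [ 1.4 -0.9  4.3  2.4 -3.4 -0.1 -3.7 -2.5  4.5  2.7  0.8 -1.4] z [0.025 0.023 0.028 0.028 0.021 0.026 0.028 0.024 0.027 0.029 0.029 0.028] ymean 0.8 xmax 67.9
105 x min list [20.4 21.3 21.4 21.6 21.8 22.3 23.6 24.  24.5 26.3 26.6 27. ] y [ 2.1  2.4 -1.4  1.4  0.1  1.5 -4.5 -1.3  1.1  4.3  0.9  2.4] z [0.025 0.023 0.027 0.028 0.023 0.026 0.028 0.029 0.028 0.025 0.03  0.025] ymean 0.9 xmax 70.0
t 11.65 pos [ 0.4958 -0.1505  0.014 ] yaw 80.72 tilt 0.03 F [-0.37  0.21  0.13] Fnest [-0.39  0.14] w 0.002 gf 0.0 nest xy mm [-131.4    0.4] j [ 0.64  0.63 -0.62  2.    0.58  0.69 -0.51]
375 x min list [19.6 19.8 20.1 20.2 20.4 20.5 20.8 21.  21.3 21.4 21.4 21.6] y [2.5 3.1 2.3 3.  2.3 2.6 2.2 2.9 1.7 3.  1.9 3.7] z [0.026 0.024 0.024 0.022 0.022 0.024 0.027 0.024 0.027 0.026 0.025 0.024] ymean 0.7 xmax 68.3
93 x min list [17.7 17.8 18.6 18.7 19.1 19.2 20.2 20.6 20.9 21.2 21.4 21.5] y [-0.2  1.4  2.6  4.3 -3.   0.4 -2.1 -4.1  0.9 -1.1  4.   2.2] z [0.026 0.025 0.029 0.028 0.023 0.028 0.026 0.026 0.029 0.029 0.025 0.026] ymean 0.8 xmax 66.7
```

play_rows:
  increments: "0 0.2 0 0 -1;0 0.3 0 0 -1;0 0.3 0 0 -1;0 0.3 0 0 -1;0 0.3 0 0 -1"

```text
clock: 12.17
position: [0.5088, -0.1528, 0.014]
ee_rot: [-2.393, -2.034, 0.001]
force: [-1.9, 1.0, 1.6]
width: 0.002
gripper_force: 0.9
```

play_rows:
  increments: "0 0.3 0 0 -1;0 0.3 0 0 -1;0 0.3 0 0 -1;0 0.3 0 0 -1;0 0.2 0 0 -1"

```text
clock: 12.58
position: [0.5231, -0.155, 0.014]
ee_rot: [2.394, 2.035, 0.0]
force: [-0.8, 0.2, -0.6]
width: 0.004
gripper_force: 0.7
```

```bash
cat >> mir.py <<'E'
    p=vision.get_image("scene"); c,q=np.cos(th),np.sin(th)
    for r in cut_out("mirror_center",p):
        P=pts(p,r["mask"])[0]; 
        if len(P)<50 or abs(np.median(P[:,0])-.6)>.12 or abs(np.median(P[:,1])+.17)>.1: continue
        N=1000*(P[:,:2]-O)@np.array([[c,q],[-q,c]]).T; t=P[:,2]>np.percentile(P[:,2],95)-.003
        print("scene",len(P),"x",np.percentile(N[:,0],[1,99]).round(1),"y",np.percentile(N[:,1],[1,99]).round(1),"ztop",np.percentile(P[:,2],95).round(4),"topface ext",np.percentile(N[t],[1,99],axis=0).round(1).tolist())
E
python3 mir.py | grep -v -e 0.4[27]5 -e 0.35
```

```text
t 12.58 pos [ 0.5231 -0.155   0.014 ] yaw 80.73 tilt 0.01 F [-0.82  0.16 -0.58] Fnest [-0.83  0.02] w 0.004 gf 0.68 nest xy mm [-103.7    0.5] j [ 0.63  0.67 -0.62  1.93  0.57  0.72 -0.49]
0.67 z 0.0423 c [0.4747 0.0206] r 0.0341 nest [-180.4  165.7]
0.56 z 0.0349 c [ 0.6702 -0.18  ] r 0.0213 nest [45.5  0.2]
0.56 z 0.0349 c [ 0.6733 -0.179 ] r 0.0213 nest [48.4  1.6]
scene 351 x [-79.3 -33.8] y [-33.9  23.6] ztop 0.0416 topface ext [[-80.3, -21.4], [-34.6, 23.6]]
```

play_rows:
  increments: "0 0.2 0 0 -1;0 0.25 0 0 -1;0 0.25 0 0 -1;0 0.25 0 0 -1;0 0.25 0 0 -1"

```text
clock: 13.2
position: [0.5347, -0.157, 0.014]
ee_rot: [-2.394, -2.035, 0.0]
force: [-1.5, -0.6, -0.7]
width: 0.005
gripper_force: 0.6
```

play_rows:
  increments: "0 0.2 0 0 -1;0 0.2 0 0 -1;0 0.2 0 0 -1;0 0.2 0 0 -1;0 0.2 0 0 -1"

```text
clock: 13.62
position: [0.5439, -0.1584, 0.0139]
ee_rot: [-2.393, -2.034, 0.002]
force: [-6.5, 0.7, 5.4]
width: 0.004
gripper_force: 3.5
```

```bash
python3 go.py
```

```text
t 13.62 pos [ 0.5439 -0.1584  0.0139] yaw 80.73 tilt 0.08 F [-6.54  0.75  5.37] Fnest [-6.57 -0.34] w 0.004 gf 3.54 nest xy mm [-82.6   0.5] j [ 0.62  0.69 -0.62  1.88  0.57  0.76 -0.48]
```

play_rows:
  increments: "0 0.1 0 0 -1;0 0.1 0 0 -1;0 0.1 0 0 -1;0 0.1 0 0 -1"

```text
clock: 13.95
position: [0.5468, -0.1589, 0.0139]
ee_rot: [-2.392, -2.034, 0.004]
force: [-6.6, 1.1, 5.4]
width: 0.006
gripper_force: 3.8
```

```bash
python3 go.py
```

```text
t 13.95 pos [ 0.5468 -0.1589  0.0139] yaw 80.75 tilt 0.17 F [-6.65  1.09  5.43] Fnest [-6.74 -0.03] w 0.006 gf 3.82 nest xy mm [-79.7   0.6] j [ 0.62  0.69 -0.62  1.87  0.57  0.76 -0.48]
```

```bash
python3 - <<'E'
from h import *
p=vision.get_image("wrist"); save(p,"w"); f=p["frame"][140:300,280:600]
q=vision.get_image("scene"); g=q["frame"][170:280,120:280]
im=np.vstack([cv2.resize(f,(640,320)),cv2.resize(g,(640,280) ,interpolation=2)[:, :]])
cv2.imwrite("pics/c4.png",cv2.cvtColor(im,cv2.COLOR_RGB2BGR))
E
```

```text
(no output)
```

View pics/c4.png

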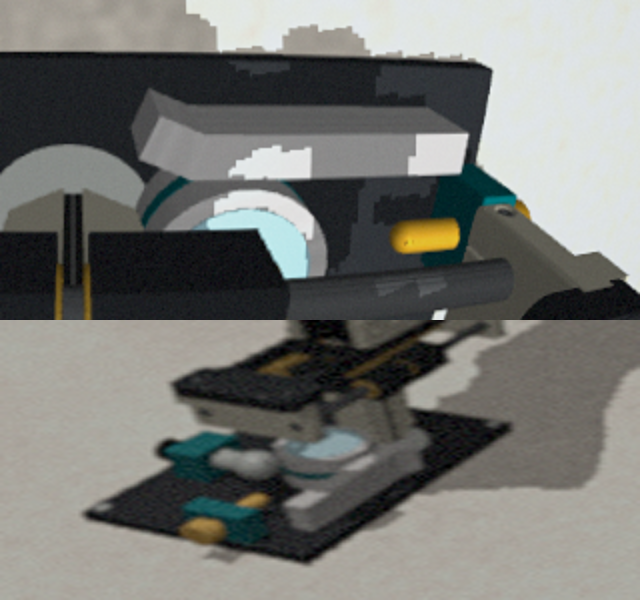

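The mirror is upright between the fence and the plunger ball, and the finger's back is behind it. Pushing on.

play_rows:
  increments: "0 0.1 0 0 -1;0 0.1 0 0 -1;0 0.1 0 0 -1;0 0.1 0 0 -1"

```text
clock: 14.38
position: [0.5508, -0.1596, 0.0139]
ee_rot: [-2.392, -2.034, 0.003]
force: [-5.5, 0.2, 5.1]
width: 0.003
gripper_force: 3.7
```

```bash
python3 go.py
```

```text
t 14.38 pos [ 0.5508 -0.1596  0.0139] yaw 80.74 tilt 0.16 F [-5.48  0.18  5.11] Fnest [-5.44 -0.73] w 0.003 gf 3.66 nest xy mm [-75.6   0.5] j [ 0.61  0.7  -0.62  1.86  0.57  0.77 -0.48]
```

play_rows:
  increments: "0 0.1 0 0 -1;0 0.1 0 0 -1;0 0.1 0 0 -1;0 0.1 0 0 -1"

```text
clock: 14.72
position: [0.5549, -0.1603, 0.0139]
ee_rot: [-2.392, -2.034, 0.003]
force: [-6.5, 1.9, 4.7]
width: 0.003
gripper_force: 3.4
```

```bash
python3 go.py
```

```text
t 14.72 pos [ 0.5549 -0.1603  0.0139] yaw 80.74 tilt 0.15 F [-6.54  1.9   4.68] Fnest [-6.77  0.79] w 0.003 gf 3.42 nest xy mm [-71.5   0.5] j [ 0.61  0.7  -0.62  1.85  0.57  0.77 -0.48]
```

play_rows:
  increments: "0 0.1 0 0 -1;0 0.1 0 0 -1;0 0.1 0 0 -1;0 0.1 0 0 -1"

```text
clock: 15.05
position: [0.559, -0.1611, 0.0139]
ee_rot: [-2.393, -2.034, 0.003]
force: [-4.9, 0.9, 4.4]
width: 0.003
gripper_force: 3.1
```

play_rows:
  increments: "0 0.1 0 0 -1;0 0.1 0 0 -1;0 0.1 0 0 -1;0 0.1 0 0 -1"

```text
clock: 15.38
position: [0.5631, -0.1618, 0.0139]
ee_rot: [-2.393, -2.034, 0.003]
force: [-6.0, 0.3, 3.6]
width: 0.005
gripper_force: 2.8
```

```bash
python3 go.py
```

```text
t 15.38 pos [ 0.5631 -0.1618  0.0139] yaw 80.73 tilt 0.12 F [-6.04  0.34  3.61] Fnest [-6.01 -0.66] w 0.005 gf 2.75 nest xy mm [-63.1   0.4] j [ 0.61  0.71 -0.62  1.83  0.57  0.78 -0.47]
```

play_rows:
  increments: "0 0.08 0 0 -1;0 0.08 0 0 -1;0 0.07 0 0 -1;0 0.07 0 0 -1"

```text
clock: 15.72
position: [0.5665, -0.1623, 0.0139]
ee_rot: [-2.393, -2.034, 0.002]
force: [-4.8, 0.3, 2.1]
width: 0.007
gripper_force: 2.3
```

play_rows:
  increments: "0 0.06 0 0 -1;0 0.06 0 0 -1;0 0.06 0 0 -1;0 0 0 0 -1"

```text
clock: 16.05
position: [0.569, -0.1627, 0.014]
ee_rot: [2.394, 2.034, 0.0]
force: [-2.6, -0.2, 1.9]
width: 0.0
gripper_force: 1.6
```

```bash
python3 go.py
```

```text
t 16.05 pos [ 0.569  -0.1627  0.014 ] yaw 80.72 tilt 0.01 F [-2.59 -0.18  1.89] Fnest [-2.52 -0.6 ] w 0.0 gf 1.55 nest xy mm [-57.1   0.5] j [ 0.6   0.72 -0.62  1.82  0.57  0.79 -0.47]
```

play_rows:
  increments: "0 0.05 0 0 -1;0 0.05 0 0 -1;0 0 0 0 -1"

```text
clock: 16.3
position: [0.5699, -0.1628, 0.014]
ee_rot: [2.394, 2.034, -0.0]
force: [-3.4, -0.2, 0.4]
width: 0.006
gripper_force: 1.6
```

play_rows:
  increments: "0 0.04 0 0 -1;0 0.04 0 0 -1;0 0 0 0 -1"

```text
clock: 16.55
position: [0.5707, -0.1629, 0.014]
ee_rot: [2.394, 2.034, -0.0]
force: [-3.4, -0.5, 0.9]
width: 0.003
gripper_force: 1.6
```

```bash
python3 go.py
```

```text
t 16.55 pos [ 0.5707 -0.1629  0.014 ] yaw 80.72 tilt 0.01 F [-3.42 -0.46  0.9 ] Fnest [-3.3  -1.02] w 0.003 gf 1.59 nest xy mm [-55.5   0.5] j [ 0.6   0.72 -0.62  1.81  0.57  0.79 -0.47]
```

play_rows:
  increments: "0 0.03 0 0 -1;0 0.03 0 0 -1;0 0 0 0 -1"

```text
clock: 16.8
position: [0.5713, -0.163, 0.014]
ee_rot: [2.394, 2.035, -0.0]
force: [-3.5, -1.6, 1.2]
width: 0.003
gripper_force: 1.6
```

play_rows:
  increments: "0 0.03 0 0 -1;0 0.03 0 0 -1;0 0 0 0 -1"

```text
clock: 17.05
position: [0.5719, -0.163, 0.014]
ee_rot: [2.394, 2.035, 0.0]
force: [-3.3, -0.5, 0.8]
width: 0.006
gripper_force: 1.6
```

play_rows:
  increments: "0 0.03 0 0 -1;0 0.03 0 0 -1;0 0 0 0 -1"

```text
clock: 17.3
position: [0.5725, -0.1631, 0.014]
ee_rot: [2.394, 2.035, 0.0]
force: [-3.2, -1.5, 0.2]
width: 0.003
gripper_force: 1.5
```

play_rows:
  increments: "0 0.03 0 0 -1;0 0.03 0 0 -1;0 0 0 0 -1"

```text
clock: 17.55
position: [0.5732, -0.1632, 0.0141]
ee_rot: [2.393, 2.035, 0.0]
force: [-2.7, -0.8, 0.7]
width: 0.009
gripper_force: 1.4
```

play_rows:
  increments: "0 0.03 0 0 -1;0 0.03 0 0 -1;0 0 0 0 -1"

```text
clock: 17.8
position: [0.5737, -0.1632, 0.0141]
ee_rot: [2.393, 2.035, 0.0]
force: [-3.3, -1.4, 0.2]
width: 0.005
gripper_force: 1.4
```

play_rows:
  increments: "0 0.03 0 0 -1;0 0.03 0 0 -1;0 0 0 0 -1"

```text
clock: 18.05
position: [0.5743, -0.1634, 0.014]
ee_rot: [2.394, 2.035, 0.0]
force: [-2.8, -0.3, 0.2]
width: 0.003
gripper_force: 1.3
```

play_rows:
  increments: "0 0.03 0 0 -1;0 0.03 0 0 -1;0 0 0 0 -1"

```text
clock: 18.3
position: [0.5749, -0.1635, 0.014]
ee_rot: [2.394, 2.035, 0.0]
force: [-2.4, -0.9, 0.7]
width: 0.004
gripper_force: 1.3
```

play_rows:
  increments: "0 0.03 0 0 -1;0 0.03 0 0 -1;0 0 0 0 -1"

```text
clock: 18.55
position: [0.5751, -0.1635, 0.014]
ee_rot: [-2.393, -2.035, 0.001]
force: [-3.7, 0.3, 1.0]
width: 0.006
gripper_force: 2.1
```

Stop contact: the gripper force rose and the advance stalled. A slight firming press, then I back away.

play_rows:
  increments: "0 0.02 0 0 -1;0 0 0 0 -1;0 0 0 0 -1"

```text
clock: 18.8
position: [0.5752, -0.1635, 0.014]
ee_rot: [-2.393, -2.035, 0.001]
force: [-4.8, -0.2, 2.8]
width: 0.002
gripper_force: 2.5
```

```bash
python3 go.py
```

```text
t 18.8 pos [ 0.5752 -0.1635  0.014 ] yaw 80.74 tilt 0.04 F [-4.76 -0.15  2.83] Fnest [-4.67 -0.94] w 0.002 gf 2.52 nest xy mm [-50.9   0.7] j [ 0.6   0.73 -0.62  1.8   0.56  0.8  -0.46]
```

play_rows:
  increments: "0 0 0 0 -1;0 -0.02 0 0 -1;0 -0.03 0 0 -1;0 -0.05 0 0 -1;0 -0.1 0 0 -1"

```text
clock: 19.22
position: [0.5746, -0.163, 0.0143]
ee_rot: [2.393, 2.034, 0.003]
force: [-0.0, 0.6, 0.2]
width: 0.006
gripper_force: 0.0
```

play_rows:
  increments: "0 -1 0 0 -1;0 -3 0 0 -1;0 -3 -1 0 -1;0 -3 -3 0 -1;0 -3 -3 0 -1"

```text
clock: 19.63
position: [0.4451, -0.1415, 0.0829]
ee_rot: [-2.392, -2.035, -0.0]
force: [0.6, -0.5, 1.5]
width: 0.0
gripper_force: 0.0
```

play_rows:
  increments: "0 -3 -3 0 -1;0 0 -2 0 -1;0 0 0 0 -1;0 0 0 0 -1;0 0 0 0 -1"

```text
clock: 20.05
position: [0.4181, -0.1379, 0.1323]
ee_rot: [2.393, 2.034, 0.002]
force: [0.5, -0.5, -0.2]
width: 0.007
gripper_force: 0.0
```

```bash
python3 mir.py; python3 - <<'E'
from h import *
p=vision.get_image("wrist"); q=vision.get_image("top")
im=np.vstack([cv2.resize(p["frame"],(480,300)),cv2.resize(q["frame"][130:270,370:510],(480,300),interpolation=2)])
cv2.imwrite("pics/end.png",cv2.cvtColor(im,cv2.COLOR_RGB2BGR))
E
```

```text
t 20.05 pos [ 0.4181 -0.1379  0.1323] yaw 80.72 tilt 0.08 F [ 0.49 -0.5  -0.16] Fnest [ 0.57 -0.42] w 0.007 gf 0.0 nest xy mm [-210.1    0. ] j [ 0.85  0.37 -0.8   2.07  0.35  0.84 -0.33]
0.83 z 0.0421 c [0.4755 0.0208] r 0.0341 nest [-179.6  166. ]
0.83 z 0.0421 c [0.4755 0.021 ] r 0.0341 nest [-179.7  166.2]
0.69 z 0.0211 c [0.351  0.1863] r 0.0168 nest [-329.8  308.7]
0.69 z 0.0211 c [0.3509 0.1864] r 0.0168 nest [-329.9  308.8]
0.6 z 0.034 c [ 0.6149 -0.1385] r 0.0461 nest [-15.9  31.9]
0.6 z 0.034 c [ 0.6145 -0.1386] r 0.0461 nest [-16.3  31.7]
0.55 z 0.0409 c [ 0.6174 -0.1705] r 0.0249 nest [-8.2  0.8]
0.55 z 0.0409 c [ 0.617  -0.1702] r 0.0249 nest [-8.6  1. ]
0.25 z 0.0038 c [0.5151 0.2229] r 0.1293 nest [-173.9  371.9]
0.25 z 0.0038 c [0.5128 0.2178] r 0.1293 nest [-175.4  366.5]
scene 426 x [-29.9  18.1] y [-25.2  22.2] ztop 0.0415 topface ext [[-30.3, -26.0], [17.2, 21.6]]
```

View pics/end.png

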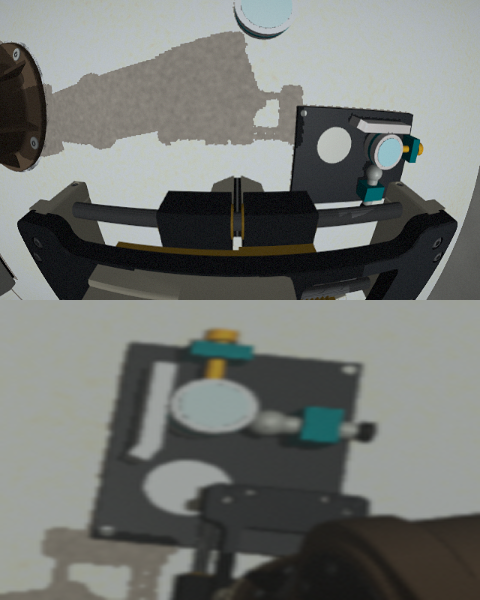

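The mirror stands upright against the fence, screw and ball. The camera puts it at nest x of about -7 to -8, near the -6.2 I felt. I'll confirm by feel with one more gentle touch.

play_rows:
  increments: "0 0 2 0 -1;0 3 3 0 -1;0 3 3 0 -1;0 3 3 0 -1;0 2 0.7 0 -1"

```text
clock: 20.77
position: [0.5244, -0.1551, 0.0122]
ee_rot: [-2.39, -2.033, 0.004]
force: [-1.5, -0.2, 0.3]
width: 0.003
gripper_force: 0.0
```

play_rows:
  increments: "0 2 0 0 -1;0 1.2 0 0 -1;0 0.5 0 0 -1;0 0 0 0 -1;0 0 0 0 -1"

```text
clock: 21.18
position: [0.56, -0.1609, 0.0167]
ee_rot: [-2.393, -2.035, 0.001]
force: [-0.5, -0.3, 0.4]
width: 0.003
gripper_force: 0.0
```

play_rows:
  increments: "0 0.2 0 0 -1;0 0.2 0 0 -1;0 0.1 0 0 -1;0 0 0 0 -1;0 0 0 0 -1"

```text
clock: 21.6
position: [0.5656, -0.1621, 0.0172]
ee_rot: [2.394, 2.034, -0.0]
force: [0.7, 0.8, -0.0]
width: 0.001
gripper_force: 0.0
```

```bash
python3 go.py
```

```text
t 21.6 pos [ 0.5656 -0.1621  0.0172] yaw 80.73 tilt 0.02 F [ 0.73  0.76 -0.03] Fnest [0.6  0.87] w 0.001 gf 0.0 nest xy mm [-60.6   0.5] j [ 0.61  0.71 -0.63  1.82  0.57  0.79 -0.47]
```

play_rows:
  increments: "0 0.2 0.3 0 -1;0 0.2 0 0 -1;0 0.2 0 0 -1;0 0.1 0 0 -1;0 0 0 0 -1"

```text
clock: 22.02
position: [0.573, -0.1631, 0.014]
ee_rot: [2.394, 2.035, 0.0]
force: [0.0, -0.2, 0.4]
width: 0.006
gripper_force: 0.0
```

play_rows:
  increments: "0 0.05 0 0 -1;0 0 0 0 -1;0 0 0 0 -1"

```text
clock: 22.27
position: [0.5731, -0.1632, 0.014]
ee_rot: [-2.394, -2.035, 0.0]
force: [-0.1, -0.1, -0.4]
width: 0.003
gripper_force: 0.0
```

```bash
python3 go.py
```

```text
t 22.27 pos [ 0.5731 -0.1632  0.014 ] yaw 80.73 tilt 0.0 F [-0.12 -0.06 -0.38] Fnest [-0.11 -0.08] w 0.003 gf 0.0 nest xy mm [-53.1   0.7] j [ 0.61  0.73 -0.62  1.81  0.57  0.8  -0.47]
```

play_rows:
  increments: "0 0.06 0 0 -1;0 0.06 0 0 -1;0 0 0 0 -1"

```text
clock: 22.52
position: [0.5744, -0.1634, 0.0141]
ee_rot: [2.394, 2.035, 0.0]
force: [0.0, -0.1, 0.2]
width: 0.008
gripper_force: 0.0
```

play_rows:
  increments: "0 0.04 0 0 -1;0 0 0 0 -1;0 0 0 0 -1"

```text
clock: 22.77
position: [0.5747, -0.1635, 0.014]
ee_rot: [2.394, 2.035, 0.0]
force: [0.9, -1.0, 0.2]
width: 0.003
gripper_force: 0.0
```

play_rows:
  increments: "0 0.03 0 0 -1;0 0 0 0 -1;0 0 0 0 -1"

```text
clock: 23.02
position: [0.5749, -0.1635, 0.014]
ee_rot: [-2.394, -2.035, 0.0]
force: [-1.0, -0.1, 0.5]
width: 0.003
gripper_force: 0.1
```

The finger touches at exactly the seated position, so the mirror stayed home. One light press to about 4 N, then I back off.

play_rows:
  increments: "0 0.03 0 0 -1;0 0 0 0 -1;0 0 0 0 -1"

```text
clock: 23.27
position: [0.575, -0.1635, 0.014]
ee_rot: [-2.393, -2.035, 0.0]
force: [-1.6, 0.3, 1.1]
width: 0.003
gripper_force: 0.8
```

play_rows:
  increments: "0 0.02 0 0 -1;0 0 0 0 -1;0 0 0 0 -1"

```text
clock: 23.52
position: [0.575, -0.1635, 0.0139]
ee_rot: [-2.393, -2.035, 0.001]
force: [-3.2, 0.4, 1.5]
width: 0.007
gripper_force: 1.5
```

play_rows:
  increments: "0 0 0 0 -1;0 -0.03 0 0 -1;0 -0.03 0 0 -1;0 -0.05 0 0 -1;0 -0.1 0 0 -1"

```text
clock: 23.93
position: [0.574, -0.1633, 0.0142]
ee_rot: [2.393, 2.034, 0.001]
force: [-0.1, -0.0, -0.7]
width: 0.002
gripper_force: 0.0
```

play_rows:
  increments: "0 -1 0 0 -1;0 -3 0 0 -1;0 -3 -1 0 -1;0 -3 -3 0 -1;0 -3 -3 0 -1"

```text
clock: 24.35
position: [0.4442, -0.1419, 0.0827]
ee_rot: [-2.392, -2.034, 0.002]
force: [0.1, -0.8, 1.5]
width: 0.01
gripper_force: 0.0
```

play_rows:
  increments: "0 -2 -3 0 -1;0 0 -1 0 -1;0 0 0 0 -1;0 0 0 0 -1;0 0 0 0 -1"

```text
clock: 24.77
position: [0.4269, -0.1395, 0.1223]
ee_rot: [-2.394, -2.034, -0.001]
force: [-0.3, 0.2, 0.0]
width: 0.007
gripper_force: 0.0
```

play_rows:
  increments: "0 0 0 0 -1;0 0 0 0 -1;0 0 0 0 -1;0 0 0 0 -1;0 0 0 0 -1"

```text
clock: 25.18
position: [0.4264, -0.1391, 0.1226]
ee_rot: [-2.393, -2.035, 0.0]
force: [-0.6, -0.2, -0.4]
width: 0.006
gripper_force: 0.0
```

```bash
python3 mir.py | grep -e pos -e "z 0.04" -e scene; python3 -c "
from h import *
print(job.sign_off())"
```

```text
t 25.18 pos [ 0.4264 -0.1391  0.1226] yaw 80.75 tilt 0.04 F [-0.63 -0.25 -0.37] Fnest [-0.58 -0.35] w 0.006 gf 0.0 nest xy mm [-2.017e+02  2.000e-01] j [ 0.83  0.4  -0.8   2.07  0.38  0.83 -0.35]
0.77 z 0.0423 c [0.4755 0.0207] r 0.0343 nest [-179.7  165.9]
0.77 z 0.0423 c [0.4752 0.0207] r 0.0343 nest [-179.9  165.8]
0.56 z 0.0408 c [ 0.6183 -0.1706] r 0.0256 nest [-7.3  0.9]
0.56 z 0.0408 c [ 0.6175 -0.1709] r 0.0256 nest [-8.   0.4]
scene 438 x [-62.8  18.6] y [-32.7  23. ] ztop 0.0416 topface ext [[-30.1, -25.0], [16.7, 22.3]]
the job is handed in; nothing more can be done
None
```

The mirror stands upright against fence, stop screw and plunger, with its home position confirmed by a second gentle touch; the robot is clear of it and the job is handed in at about 25 s, verdict not shown.

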